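# Hang the rinsed cups on the draining pegs

## Robot

A 6-joint arm with a two-finger parallel gripper is mounted at the origin on the work surface. World frame = base frame: x ahead of the robot, y to its left, z up, the work surface at z = 0. Lengths are in m, angles in rad, forces in N, time in s.
With the tool pointing down it reaches from about 0.35 to 0.875 m from the base axis. Payload 4.2 kg.
Tool frame: the origin (TCP) lies between the finger pads; the fingertips stand 8 mm ahead of it and the grasp point (between the pads) lies 11 mm behind it; z points along the fingers, y is the direction in which the jaws open and shut (so a half turn about z gives the same grasp; the last joint's range is limited). The gripper opens to 85 mm and grips with 20 to 120 N. Pads are 22 mm wide; open, the fingers measure 114 mm over their backs; the gripper's body (76 mm by 85 mm) begins 54 mm behind the grasp point. The pads swing forward as they close: fully open they stand 13 mm farther back than shut.
Start: joints at [-0.963, 0.385, 0.008, 0, -1.194, -0.259], TCP at [0.214, -0.587, 0.239] pointing down, gripper open.
Joint ranges: [-3.14, 3.14], [-1.21, 2.06], [-1.07, 1.41], [-3.16, 2.05], [-2.99, -0.16], [-3.1, 3.1]. Speed limits (rad/s): [2.79, 2.79, 3.14, 3.14, 3.14, 3.14].

## Interface

Orientations are given as [roll, pitch, yaw] about the fixed x, y, z axes, in that order (R = Rz(yaw) Ry(pitch) Rx(roll)).
In Python, from rig import get_state, optics, arm gives the robot as it stands.
- The arm moves only by the tool step_arm, never from a script. Its argument "moves" is a list of rows, each a list of 3 entries, a list of its own where there are three numbers: the opening, from 0 (shut) to 1 (fully open), then the shift along the tool's x, y, z in m, then the turn about the tool's z in degrees. In form: [[claw, [tx, ty, tz], roll], ...]. A call has 1 to 10 rows; each row shifts and turns the commanded pose from where the row before left it, along the tool's axes as they then stand; what a row does not reach is not made up. A row lasts 1/8 s, in which the tool goes at most 62.5 mm and 10.7 degrees, less where a joint would pass 70% of its speed; a pose out of reach is approached as far as the arm can. A call with a gripper value outside its range is refused whole. The fingers move at their own pace and stop on an object; the grip force is fixed at half the most. Time passes only in rows, so rows that do not move let the fingers close. It gives the time, the measured TCP pose, the force and the opening at its end, in the units of the state.
- get_state(): the state, without advancing time (a new reading comes with each control period).
- optics.get_image(name): name is "side" or "top" or "wrist"; returns (picture, depth): 400x640x3 uint8, red, green, blue; 400x640 float32, m along the optical axis (not along the pixel's ray), 0 where there is no reading.
- optics.get_calibration(name): a dict with "vfov" (degrees; the focal length in pixels is half the picture's height over the tangent of half this angle, whatever the lens; pixels are square), "cx", "cy" (the principal point, pixels), "k1" (the pictures are not rectified: a ray, as slopes to the right and down, at radius r is drawn at 1 + k1 r^2 times it, then the intrinsics apply), "position" and "attitude" of the camera in the world; the wrist camera has in their place "hand_eye" (4x4, takes a point from camera to tool coordinates, whose origin is the TCP and whose axes are the flange's). Camera axes: x right, y down, z forward; pixel columns grow to the right and rows downward; lengths in m; the calibration is good to about 2 mm. A picture is of the moment at which its call begins: read the wrist's pose just before it. get_calibration takes no time and is no camera call.
- arm.sign_off(): hands the job in, once; it reports no verdict.
The state is a dict: "clock": time; "joint_pos": joint angles; "qvel": joint speeds; "joint_efforts": joint torques, N m; "tcp_pos": TCP position; "eef_rot": TCP orientation; "contact_force": force on the tool from outside, world axes, zero at the start; "ft_torque": the same for the moment, N m; "grip_width": opening from 0.0 (shut) to 1.0 (fully open).
Only numpy, scipy, OpenCV 4.12 (cv2) and the standard library are available. Lean on these libraries where they do the work, as an engineer would, in place of code of your own. Each camera call takes 0.05 s, during which the arm holds its last target.

## Task

The two rinsed cups, one white and one blue, are standing mouth-down on the black rubber mat. Hang each mouth-down on a draining peg of its own, either cup on either peg, pushed on until the peg meets the bottom inside the cup, and let go so that both hang there at rest. Lower them on rather than dropping them, and leave everything else on the counter undisturbed and standing.

Things in the scene. Friction and masses are not known exactly. Their poses are not given: they have to be found in the camera images.
- cup_white_mid (a point): Handleless white cup, at the start mouth-down on the mat, closed end up at 101 mm. This point: its centre, on its axis, 47.5 mm from either end; z runs from mouth to closed end. 95 mm tall, outside diameter 66 mm at the mouth tapering evenly to 58 mm at the closed end, wall 4 mm (mouth 58 mm wide inside), closed end 5 mm thick, hollow 90 mm deep, 0.15 to 0.31 kg.
- cup_white_floor (a point): Centre of the inner face of the white cup's closed end, on the axis, 90 mm from the mouth (42.5 mm from the centre along z). Axes as for its centre. On a peg, this face rests on the peg's tip.
- cup_blue_mid (a point): Handleless blue cup, at the start mouth-down on the mat, closed end up at 101 mm. This point: its centre, on its axis, 47.5 mm from either end; z runs from mouth to closed end. 95 mm tall, outside diameter 66 mm at the mouth tapering evenly to 58 mm at the closed end, wall 4 mm (mouth 58 mm wide inside), closed end 5 mm thick, hollow 90 mm deep, 0.15 to 0.31 kg.
- cup_blue_floor (a point): Centre of the inner face of the blue cup's closed end, on the axis, 90 mm from the mouth (42.5 mm from the centre along z). Axes as for its centre. On a peg, this face rests on the peg's tip.
- peg_left_tip (a point): Tip of the blue draining peg on the rack's +y side: a fixed straight round rod 22 mm thick, 145 mm long, domed end, leaning 30 degrees from vertical towards the rack's -x (towards the robot). This point is its very end, on the axis, about 138 mm up; z points along the peg away from its foot, y is level. A cup let go on it swings up to 0.3 rad until its wall leans on the peg.
- peg_right_tip (a point): Tip of the blue draining peg on the rack's -y side: a fixed straight round rod 22 mm thick, 145 mm long, domed end, leaning 30 degrees from vertical towards the rack's -x (towards the robot). This point is its very end, on the axis, about 138 mm up; z points along the peg away from its foot, y is level. A cup let go on it swings up to 0.3 rad until its wall leans on the peg.
- rack: Draining rack, fixed: a low aluminium drip tray 210 x 300 mm (x, y), 16 mm high, carrying the two pegs. Origin: centre of its underside; the pegs' feet are 60 mm to its +x side and 85 mm either way in y (170 mm apart). It stands to the left or to the right, turned up to 0.25 rad; z is up.
- mat: Black rubber rinse mat, fixed, 200 x 280 mm (x, y), 6 mm thick, on which the two cups stand, on the side that the rack leaves free. Origin: centre of its underside.
- spray: White spray bottle with blue trigger head, 76 mm across, 208 mm tall, standing on the counter to the left. A bystander, to be left alone. Origin: centre of its underside.
- coupe: Clear dessert glass on a foot, 84 mm across, 120 mm tall, at the back of the counter. A bystander, to be left alone. Origin: centre of its underside.
- jar: Small amber jar with red lid, 54 mm across, 75 mm tall, in front, near the robot. A bystander, to be left alone. Origin: centre of its underside.
- sauce: Red sauce bottle with white cap, 60 mm across, 170 mm tall, at the back. A bystander, to be left alone. Origin: centre of its underside.
- tub: Clear food tub with white lid, 106 x 136 x 70 mm, at the back. A bystander, to be left alone. Origin: centre of its underside.
- pot: Small metal pot with a closed lid and black knob, 134 mm across, 91 mm tall, to the right. A bystander, to be left alone. Origin: centre of its underside.
- spatula: Spatula about 260 mm long, lying on the counter to the right, near the robot. A bystander, to be left alone. Origin: under its middle.
Mind the look-alikes: they are no part of the job. What is shaped like the part that bears cup_white_mid but purple is not meant. Of the things that look like the part that bears cup_blue_mid, the smaller one is meant.

How it is judged:
At the end, for the whole second after the job is handed in: Each cup hangs on a peg of its own: the centre of the inside of its closed end within 25 mm of the peg's tip, the cup's centre at least 20 mm below the tip along the peg, its axis within 0.5 rad of the peg's; both released and at rest (slower than 0.03 m/s) (((distance between cup_white_floor and peg_left_tip below 0.025 m and z of cup_white_mid in the frame of peg_left_tip below -0.02 m and angle between the z axis of cup_white_mid and the z axis of peg_left_tip, either way round below 0.5 rad and distance between cup_blue_floor and peg_right_tip below 0.025 m and z of cup_blue_mid in the frame of peg_right_tip below -0.02 m and angle between the z axis of cup_blue_mid and the z axis of peg_right_tip, either way round below 0.5 rad) or (distance between cup_white_floor and peg_right_tip below 0.025 m and z of cup_white_mid in the frame of peg_right_tip below -0.02 m and angle between the z axis of cup_white_mid and the z axis of peg_right_tip, either way round below 0.5 rad and distance between cup_blue_floor and peg_left_tip below 0.025 m and z of cup_blue_mid in the frame of peg_left_tip below -0.02 m and angle between the z axis of cup_blue_mid and the z axis of peg_left_tip, either way round below 0.5 rad)) and linear speed of each of cup_white, cup_blue below 0.03 m/s and contact force between the fingers and cup_white below 0.1 N and contact force between the fingers and cup_blue below 0.1 N); the robot touches nothing.
It fails at once if a bystander (spray bottle, glass, jar, sauce bottle, tub, pot, spatula) is pushed more than 30 mm or tipped over ((distance of spray from where it was at the start of the episode above 0.03 m or angle between spray's own z axis and vertical above 0.4 rad) or (distance of coupe from where it was at the start of the episode above 0.03 m or angle between coupe's own z axis and vertical above 0.4 rad) or (distance of jar from where it was at the start of the episode above 0.03 m or angle between jar's own z axis and vertical above 0.4 rad) or (distance of sauce from where it was at the start of the episode above 0.03 m or angle between sauce's own z axis and vertical above 0.4 rad) or (distance of tub from where it was at the start of the episode above 0.03 m or angle between tub's own z axis and vertical above 0.4 rad) or (distance of pot from where it was at the start of the episode above 0.03 m or angle between pot's own z axis and vertical above 0.4 rad) or distance of spatula from where it was at the start of the episode above 0.03 m).
It fails at once if a cup is dropped or thrown (faster than 0.7 m/s while not held, a fall of about 25 mm) ((linear speed of cup_white above 0.7 m/s and contact force between the fingers and cup_white below 0.05 N) or (linear speed of cup_blue above 0.7 m/s and contact force between the fingers and cup_blue below 0.05 N)).
It also fails if it takes over 61 s, if anything falls off the work surface, if the arm or the gripper's body presses on something with over 40 N, if the wrist force passes 120 N, or if a joint passes its speed limit or range.

## Working session

There is one attempt and no reset: what is moved stays moved. The work goes in short steps, Python scripts to look and compute and a tool call to move; the robot and the scene stay as the last step left them, time stands still between calls to the robot, and variables do not carry over. Pictures are saved under pics/ and viewed, and the job is handed in when it is done.

Besides the shell and the picture viewer there is one more tool, called as name(argument=value, ...) on one line, values as JSON. step_arm: Moves the arm, as the interface text tells. Its arguments: {"type":"object","properties":{"moves":{"type":"array","items":{"type":"array"}}},"required":["moves"]}

```bash
ls; mkdir -p pics
python3 - <<'E'
from rig import get_state, optics, arm
import cv2
print(get_state())
for n in ("side","top","wrist"):
    print(n,optics.get_calibration(n))
for n in ("side","top"):
    im,d=optics.get_image(n); cv2.imwrite(f"pics/{n}0.png",im[:,:,::-1])
    import numpy as np; np.save(f"pics/{n}0.npy",d); np.save(f"pics/{n}0_im.npy",im)
E
```

```text
pics
{'clock': 0.0, 'joint_pos': array([-9.63422073e-01,  3.85576788e-01,  6.61740688e-03, -5.04115518e-04,
       -1.19397622e+00, -2.58597145e-01]), 'qvel': array([-1.07095755e-05, -1.25611616e-04,  1.54332430e-04, -1.08818502e-03,
       -8.00320406e-04,  3.23382847e-04]), 'joint_efforts': array([ 2.06641676e-04, -3.92291236e+01,  1.88401383e+01,  4.18634757e+00,
       -4.62085547e-03,  8.90531680e-06]), 'tcp_pos': array([ 0.21341954, -0.5868332 ,  0.23820528]), 'eef_rot': array([ 3.13940470e+00, -9.42991312e-05, -2.79300144e+00]), 'contact_force': array([0.1899971 , 0.80500173, 0.54890017]), 'ft_torque': array([-0.00249502,  0.02055164, -0.04156132]), 'grip_width': 0.9980775797866884}
side {'vfov': 52.22233708013156, 'cx': 318.15172885540335, 'cy': 200.787907689509, 'k1': 0.01346793099400746, 'position': array([0.01345006, 0.94750954, 0.72814669]), 'attitude': array([-2.11684011, -0.0135977 , -2.63825313])}
top {'vfov': 54.42465952852049, 'cx': 313.05559381934137, 'cy': 203.10101304687782, 'k1': -0.014443266619249205, 'position': array([0.26105475, 0.04228773, 1.42427607]), 'attitude': array([-2.94317405e+00, -1.48187243e-04, -1.58908593e+00])}
wrist {'vfov': 65.36711199450583, 'cx': 316.099003723475, 'cy': 201.31742856595395, 'k1': -0.03296121929814249, 'hand_eye': array([[-8.06974019e-04, -9.56157826e-01, -2.92850750e-01,
         7.43355562e-02],
       [ 9.99999668e-01, -7.38999028e-04, -3.42748135e-04,
        -8.23786120e-04],
       [ 1.11304893e-04, -2.92850929e-01,  9.56158105e-01,
        -1.33981749e-01],
       [ 0.00000000e+00,  0.00000000e+00,  0.00000000e+00,
         1.00000000e+00]])}
```

View pics/top0.png

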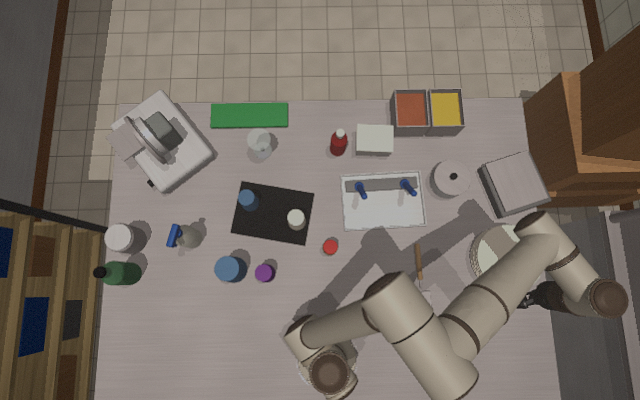

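View pics/side0.png

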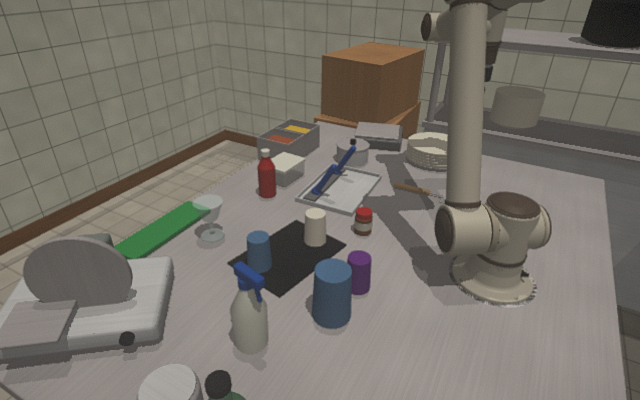

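The top view shows the mat with the cups: blue at about (247,198) and white at (297,217). The pegs are at (361,190) and (409,187). Look-alikes off the mat are a big blue cup at (230,268) and a purple cup at (264,272). I'll check enlarged crops and measure with depth.

```bash
cat > h.py <<'E'
import numpy as np, cv2
from scipy.spatial.transform import Rotation as R
from rig import optics, get_state
def cam(n, st=None):
    c=optics.get_calibration(n); f=200/np.tan(np.radians(c['vfov'])/2)
    K=np.array([[f,0,c['cx']],[0,f,c['cy']],[0,0,1.]])
    if n=='wrist':
        T=np.eye(4);T[:3,:3]=R.from_euler('xyz',st['eef_rot']).as_matrix();T[:3,3]=st['tcp_pos'];T=T@c['hand_eye']
        return K,c['k1'],T[:3,:3],T[:3,3]
    return K,c['k1'],R.from_euler('xyz',c['attitude']).as_matrix(),np.array(c['position'])
def cloud(n,d,st=None):
    K,k1,Rm,p=cam(n,st)
    v,u=np.mgrid[:400,:640].astype(float)
    pts=np.stack([u.ravel(),v.ravel()],1)[:,None]
    # distorted slope = s*(1+k1 r^2)
    s=cv2.undistortPoints(pts,K,np.array([k1,0,0,0,0.]))[:,0]
    z=d.ravel()
    P=np.stack([s[:,0]*z,s[:,1]*z,z],1)@Rm.T+p
    P[z<=0]=np.nan
    return P.reshape(400,640,3)
def proj(n,X,st=None):
    K,k1,Rm,p=cam(n,st)
    return cv2.projectPoints(((np.atleast_2d(X)-p)@Rm).astype(float),np.zeros(3),np.zeros(3),K,np.array([k1,0,0,0,0.]))[0][:,0]
E
python3 - <<'E'
import cv2
import numpy as np
from h import *
t=cv2.imread('pics/top0.png');s=cv2.imread('pics/side0.png')
cv2.imwrite('pics/ctop.png',cv2.resize(t[160:300,215:435],None,fx=3.6,fy=3.6,interpolation=2))
cv2.imwrite('pics/cside.png',cv2.resize(s[130:330,220:400],None,fx=3,fy=3,interpolation=2))
P=cloud('top',np.load('pics/top0.npy'))
for u,v in [(247,198),(297,217),(230,268),(264,272),(250,225),(361,190),(409,187),(345,220),(420,220),(600,150)]: print(u,v,P[v,u].round(4))
print(proj('side',[[0,0,0],[0.5,0.2,0]]))
E
```

```text
247 198 [0.5494 0.2668 0.1008]
297 217 [0.4784 0.0932 0.1058]
230 268 [0.3085 0.3137 0.133 ]
264 272 [0.2946 0.2067 0.0955]
250 225 [0.4683 0.2704 0.0053]
361 190 [ 0.5721 -0.132   0.0949]
409 187 [ 0.5795 -0.301   0.0965]
345 220 [ 0.4788 -0.0788  0.017 ]
420 220 [ 0.4755 -0.357   0.0049]
600 150 [ 0.7432 -1.0934 -0.019 ]
[[491.19328982 276.20725926]
 [291.05256984 258.01683936]]
```

View pics/ctop.png

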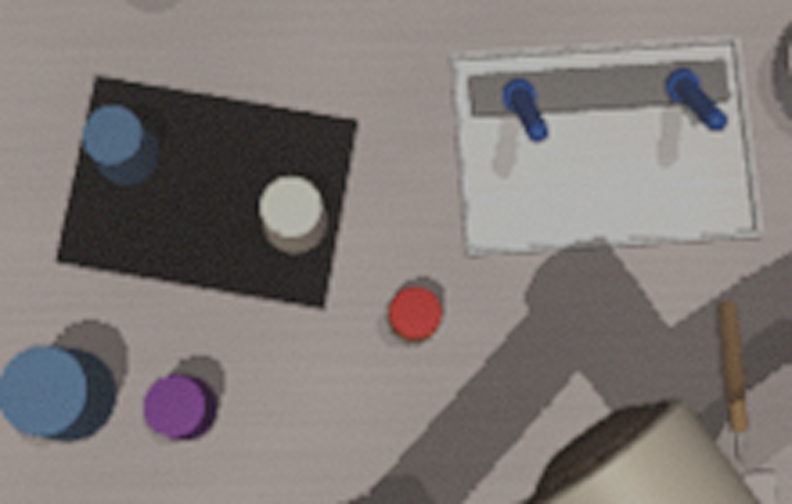

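View pics/cside.png

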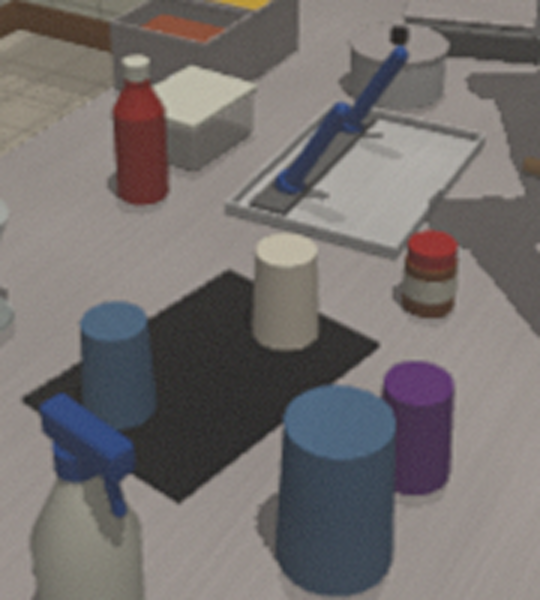

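On the crop, the small blue cup is at (113,135), standing on the mat with its top at 101 mm. The white cup is at (291,207). The big blue cup at (43,390) is 133 mm tall and the purple one is at (180,405). Both of those are decoys off the mat, so the two on the mat are the ones meant. Next I'll fit the cup axes, the tray yaw and the pegs.

Run:
```python
from h import *
d=np.load('pics/top0.npy');im=np.load('pics/top0_im.npy');P=cloud('top',d)
ds=np.load('pics/side0.npy');ims=np.load('pics/side0_im.npy');Ps=cloud('side',ds)
def ray(n,uv,z):
    K,k1,Rm,p=cam(n); s=cv2.undistortPoints(np.array([[uv]],float),K,np.array([k1,0,0,0,0.]))[0,0]
    r=Rm@np.array([*s,1]); return p+r*(z-p[2])/r[2]
def top_z(Pc,x,y):
    m=(np.hypot(Pc[...,0]-x,Pc[...,1]-y)<.05)&(Pc[...,2]>.092)&(Pc[...,2]<.115)
    q=Pc[m]; (cx,cy),r=cv2.minEnclosingCircle(q[:,:2].astype(np.float32)); return q.mean(0).round(4),(round(cx,4),round(cy,4),round(r,4)),m.sum()
for x,y in[(.549,.267),(.478,.093)]:
    print('cup top',top_z(P,x,y)); print('   side',top_z(Ps,x,y))
# color-based ellipse of cup tops from crop
for uv in [(113,135),(291,207)]:
    print('ray',ray('top',(215+(uv[0]+.5)/3.6-.5,160+(uv[1]+.5)/3.6-.5),.101))
c=[ray('top',(215+x/3.6,160+y/3.6),.016) for x,y in[(452,58),(738,41),(762,232),(470,255)]]
print(np.round(c,4)); c=np.array(c);ctr=c.mean(0)
yaw=[np.arctan2(*( (c[0]-c[1])[[0,1]]*[-1,1])),np.arctan2(*( (c[3]-c[2])[[0,1]]*[-1,1])),np.arctan2(*(c[0]-c[3])[[1,0]]),np.arctan2(*(c[1]-c[2])[[1,0]])]
print('ctr',ctr,'yaw',np.round(yaw,3), [np.linalg.norm(c[0]-c[1]),np.linalg.norm(c[0]-c[3])])
for nm,I,Q in(('top',im,P),('side',ims,Ps)):
  I=I.astype(int); b=(I[...,2]-I[...,0]>45)
  for y in(-.13,-.30):
    m=b&(abs(Q[...,1]-y)<.07)&(Q[...,0]>.42)&(Q[...,0]<.7)&(Q[...,2]>.02)&(Q[...,2]<.16)
    q=Q[m]
    if len(q)<5: continue
    vx=cv2.fitLine(q.astype(np.float32),cv2.DIST_HUBER,0,.01,.01).ravel()
    t=q[q[:,2].argmax()]
    dr=vx[:3]*np.sign(vx[2]); print(nm,len(q),'dir',dr.round(3),'pt',vx[3:].round(4),'ang',np.degrees(np.arccos(dr[2])),'az',np.arctan2(-dr[1],-dr[0]),'hi',t.round(4),'at z.138',(vx[3:]+dr*(.138-vx[5])/dr[2]).round(4))
```

```text
cup top (array([0.5509, 0.2694, 0.1011]), (0.5517, 0.2709, 0.03), np.int64(221))
   side (array([0.5502, 0.2766, 0.1002]), (0.5549, 0.273, 0.0312), np.int64(300))
cup top (array([0.4772, 0.0971, 0.1011]), (0.4779, 0.0977, 0.0294), np.int64(226))
   side (array([0.4772, 0.1042, 0.1001]), (0.4796, 0.1002, 0.0306), np.int64(224))
ray [0.55250647 0.27021683 0.101     ]
ray [0.47885064 0.0986994  0.101     ]
[[ 0.6454 -0.068   0.016 ]
 [ 0.6584 -0.3673  0.016 ]
 [ 0.457  -0.3771  0.016 ]
 [ 0.439  -0.0795  0.016 ]]
ctr [ 0.54993601 -0.22298965  0.016     ] yaw [0.043 0.06  0.056 0.049] [np.float64(0.2996048919902648), np.float64(0.20670871659401882)]
top 49 dir [-0.534 -0.051  0.844] pt [ 0.583  -0.1329  0.0728] ang 32.40754 az 0.09492606 hi [ 0.54   -0.1384  0.1422] at z.138 [ 0.5417 -0.1368  0.138 ]
top 49 dir [-0.534 -0.041  0.844] pt [ 0.5822 -0.3014  0.0833] ang 32.399776 az 0.076036125 hi [ 0.5503 -0.3043  0.1446] at z.138 [ 0.5476 -0.3041  0.138 ]
side 25 dir [-0.537 -0.051  0.842] pt [ 0.58   -0.1256  0.0711] ang 32.65649 az 0.09473206 hi [ 0.5413 -0.1281  0.138 ] at z.138 [ 0.5373 -0.1297  0.138 ]
side 14 dir [-0.454 -0.102  0.885] pt [ 0.5555 -0.2997  0.1238] ang 27.756577 az 0.2214437 hi [ 0.5514 -0.3055  0.1397] at z.138 [ 0.5482 -0.3014  0.138 ]
```

Run:
```python
from h import *
def model(c,yaw):
    Rz=R.from_euler('z',yaw).as_matrix(); out=[]
    for s in(1,-1):
        tip=np.array([-.0125,s*.085,.138]); ax=np.array([-.5,0,.8660254])
        out.append(np.array([tip-ax*.0,tip-.011*ax,tip-.07*ax,tip-.125*ax])@Rz.T+[*c,0])
    tray=np.array([[.105,.15,.016],[.105,-.15,.016],[-.105,-.15,.016],[-.105,.15,.016]])@Rz.T+[*c,0]
    return out,tray
(o,tray)=model((.550,-.223),.052)
print(o[0][0],o[1][0])
for n,(x0,y0,w,h,f) in {'top':(325,165,110,75,7),'side':(290,120,110,100,6)}.items():
    im=cv2.imread(f'pics/{n}0.png');im=cv2.resize(im[y0:y0+h,x0:x0+w],None,fx=f,fy=f,interpolation=2)
    t=lambda X:np.int32(np.round((proj(n,X)-[x0,y0]+.5)*f))
    cv2.polylines(im,[t(tray)],True,(0,0,255),1)
    for p in o: 
        cv2.polylines(im,[t(p)],False,(0,255,255),1)
        for q in t(p)[:2]: cv2.circle(im,tuple(map(int,q)),3,(0,255,0),1)
    cv2.imwrite(f'pics/ov_{n}.png',im)
```

```text
[ 0.53309889 -0.1387646   0.138     ] [ 0.5419349  -0.30853481  0.138     ]
```

View pics/ov_top.png

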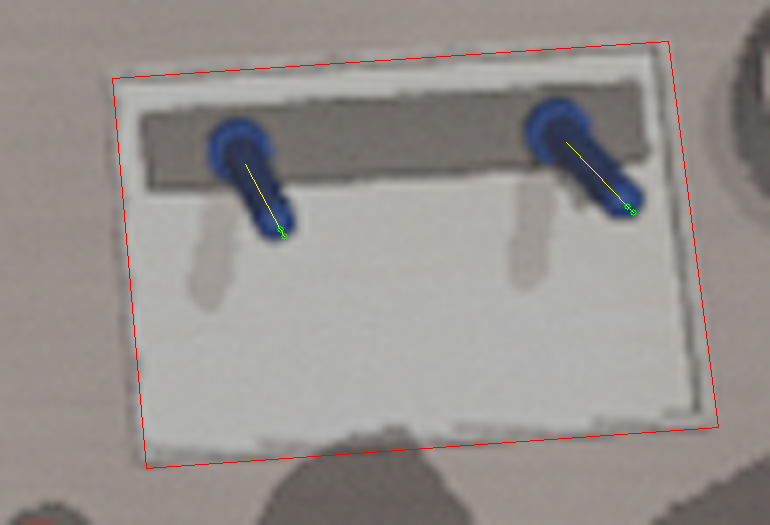

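View pics/ov_side.png

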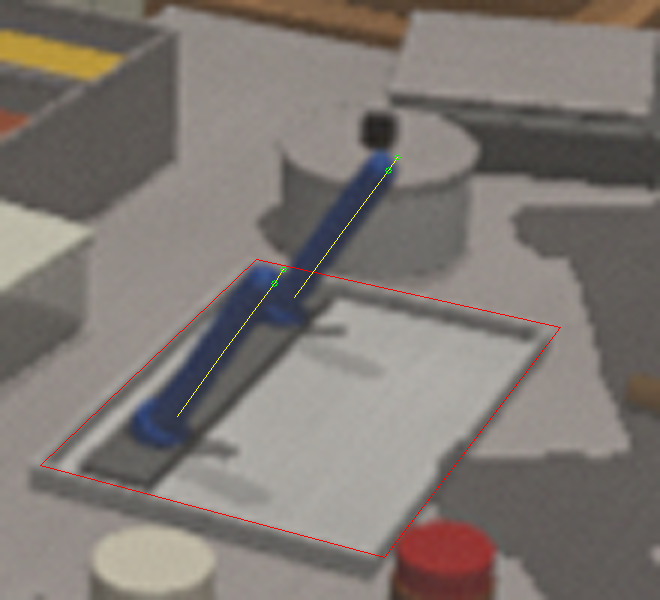

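step_arm(moves=[[1, [0, 0, -0.01], 8.5], [1, [0, 0, -0.005], 8.5], [1, [-0.025, 0.056, 0], 0], [1, [-0.025, 0.056, 0], 0], [1, [-0.025, 0.056, 0], 0], [1, [-0.025, 0.056, 0], 0], [1, [-0.025, 0.056, 0], 0], [1, [-0.025, 0.056, 0], 0], [1, [-0.025, 0.056, 0], 0], [1, [-0.025, 0.056, 0], 0]])

```text
clock: 1.35
tcp_pos: [0.3901, -0.1276, 0.2544]
eef_rot: [3.142, 0.0, -3.089]
contact_force: [1.6, -0.3, 0.3]
grip_width: 0.999
```

step_arm(moves=[[1, [0, 0, 0], 0], [1, [0, 0, 0], 0]])

```text
clock: 1.6
tcp_pos: [0.3897, -0.1294, 0.254]
eef_rot: [3.141, -0.001, -3.089]
contact_force: [0.0, -0.5, 0.3]
grip_width: 0.999
```

```bash
cat > go.py <<'E'
import sys
from h import *
def d(x,y,z,yaw=-3.09):
    s=get_state(); M=R.from_euler('xyz',s['eef_rot']).as_matrix()
    print('t',round(s['clock'],2),'tcp',s['tcp_pos'].round(4),'rot',s['eef_rot'].round(3),'q',s['joint_pos'].round(2),'F',s['contact_force'].round(1),'g',round(s['grip_width'],3))
    print('tool shift',(M.T@(np.array([x,y,z])-s['tcp_pos'])).round(4),'roll deg',round(np.degrees((s['eef_rot'][2]-yaw+np.pi)%(2*np.pi)-np.pi),2))
if __name__=='__main__': d(*map(float,sys.argv[1:]))
E
python3 go.py .479 .099 .25
```

```text
t 1.6 tcp [ 0.3897 -0.1294  0.254 ] rot [ 3.141e+00 -1.000e-03 -3.089e+00] q [ 0.08 -0.   -0.45 -0.   -1.13 -1.6 ] F [ 0.  -0.5  0.3] g 0.999
tool shift [-0.1012  0.2233  0.004 ] roll deg 0.08
```

step_arm(moves=[[1, [-0.025, 0.056, 0], 0], [1, [-0.025, 0.056, 0], 0], [1, [-0.025, 0.056, 0], 0], [1, [-0.026, 0.055, 0.004], 0], [1, [0, 0, 0], 0], [1, [0, 0, 0], 0]])

```text
clock: 2.35
tcp_pos: [0.4791, 0.0969, 0.2497]
eef_rot: [-3.141, -0.002, -3.092]
contact_force: [-0.4, -0.3, -0.1]
grip_width: 1.001
```

```bash
python3 go.py .479 .099 .062
python3 - <<'E'
from h import *
st=get_state(); im,d=optics.get_image('wrist')
P=cloud('wrist',d,st)
m=(abs(P[...,2]-.101)<.012)&(np.hypot(P[...,0]-.479,P[...,1]-.099)<.05)
q=P[m]; print(q.mean(0),cv2.minEnclosingCircle(q[:,:2].astype(np.float32)),m.sum())
o=im[:,:,::-1].copy()
for X in [(.479,.099,.101)]:
    p=proj('wrist',X,st)[0]; print(p); cv2.circle(o,tuple(map(int,p)),4,(0,0,255),1)
cv2.imwrite('pics/w1.png',o)
E
```

```text
t 2.35 tcp [0.4791 0.0969 0.2497] rot [-3.141e+00 -2.000e-03 -3.092e+00] q [ 0.53  0.14 -0.3  -0.   -1.13 -2.05] F [-0.4 -0.3 -0.1] g 1.001
tool shift [-0.0003  0.0023  0.1877] roll deg -0.1
[0.47904301 0.09859339 0.10010956] ((0.48049551248550415, 0.09880196303129196), 0.029253875836730003) 2945
[319.29295037 188.78850068]
```

View pics/w1.png

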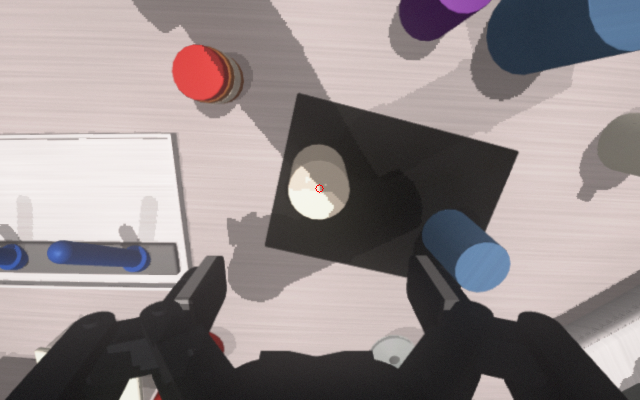

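The wrist view shows the white cup's closed end centred at about (319,189), at world (0.480, 0.099). The shift needed is about +2 mm in y. Descending.

step_arm(moves=[[1, [-0.001, 0.002, 0.05], 0], [1, [0, 0, 0.05], 0], [1, [0, 0, 0.05], 0], [1, [0, 0, 0.038], 0], [1, [0, 0, 0], 0], [0.3, [0, 0, 0], 0], [0.3, [0, 0, 0], 0], [0.3, [0, 0, 0], 0], [0.3, [0, 0, 0], 0], [0.3, [0, 0, 0], 0]])

```text
clock: 3.65
tcp_pos: [0.4816, 0.1005, 0.0651]
eef_rot: [3.14, 0.004, -3.089]
contact_force: [-0.1, -2.2, 6.5]
grip_width: 0.715
```

step_arm(moves=[[0.3, [0, 0, 0], 0], [0.3, [0, 0, 0], 0], [0.3, [0, 0, 0], 0]])

```text
clock: 4.03
tcp_pos: [0.4816, 0.1005, 0.0651]
eef_rot: [3.141, 0.004, -3.089]
contact_force: [0.4, -3.2, 5.4]
grip_width: 0.713
```

step_arm(moves=[[0.3, [0, 0, -0.025], 0], [0.3, [0, 0, -0.05], 0], [0.3, [0, 0, -0.05], 0], [0.3, [0, 0, -0.05], 0], [0.3, [0, 0, -0.01], 0], [0.3, [-0.007, -0.025, 0], 0], [0.3, [-0.007, -0.051, 0], 0], [0.3, [-0.007, -0.051, 0], 0], [0.3, [-0.007, -0.051, 0], 0], [0.3, [-0.007, -0.051, 0], 0]])

```text
clock: 5.28
tcp_pos: [0.5265, -0.1279, 0.247]
eef_rot: [3.141, -0.0, -3.09]
contact_force: [-0.0, -0.1, -2.2]
grip_width: 0.715
```

step_arm(moves=[[0.3, [-0.007, -0.051, 0], 0], [0.3, [-0.007, -0.051, 0], 0], [0.3, [-0.007, -0.051, 0], 0], [0.3, [0, -0.026, 0], 0], [0.3, [0, 0, 0], 0], [0.3, [0, 0, 0], 0], [0.3, [0, 0, 0], 0]])

```text
clock: 6.15
tcp_pos: [0.5573, -0.303, 0.2475]
eef_rot: [3.141, 0.0, -3.088]
contact_force: [-1.2, 0.1, -1.2]
grip_width: 0.718
```

```bash
python3 go.py .5585 -.304 .22
python3 - <<'E'
from h import *
st=get_state(); a=[]
for n in('wrist','side','top'):
    im,d=optics.get_image(n); np.save(f'pics/{n}2.npy',d)
    o=im[:,:,::-1].copy(); cv2.imwrite(f'pics/{n}2r.png',o)
    for X in [(.5455,-.305,.138),(.5365,-.1355,.138)]:
        p=proj(n,X,st)[0]; cv2.circle(o,tuple(map(int,np.clip(p,-50,700))),3,(0,0,255),1)
    a.append(o)
cv2.imwrite('pics/w2.png',a[0])
cv2.imwrite('pics/s2.png',np.hstack([cv2.resize(a[1][80:230,270:420],None,fx=2.6,fy=2.6,interpolation=2),cv2.resize(a[2][130:280,320:470],None,fx=2.6,fy=2.6,interpolation=2)]))
E
```

```text
t 6.15 tcp [ 0.5573 -0.303   0.2475] rot [ 3.141  0.    -3.088] q [-0.24  0.4   0.05 -0.   -1.22 -1.27] F [-1.2  0.1 -1.2] g 0.718
tool shift [-0.0012 -0.0011  0.0275] roll deg 0.1
```

View pics/w2.png

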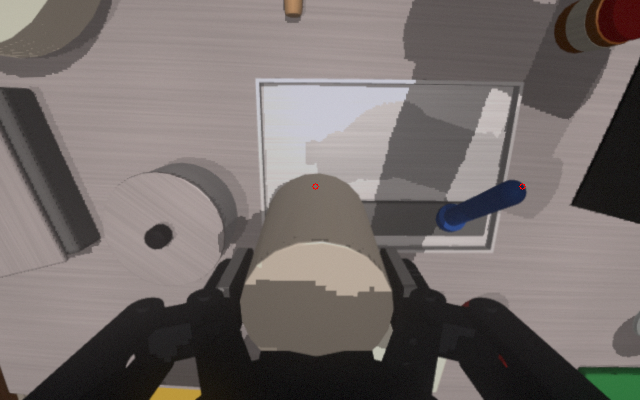

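View pics/s2.png

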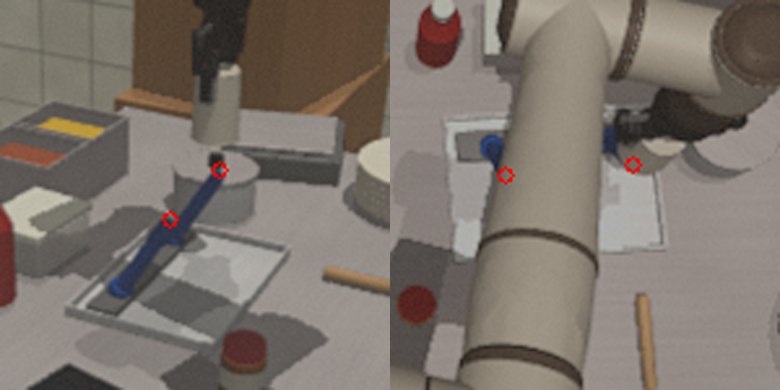

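In the wrist view the left peg's tip is at (519,188) against a predicted (522,187). The tray is square with the tool and the cup hangs straight in the jaws. In the side view the right tip mark falls on the peg. Lowering now.

step_arm(moves=[[0.3, [-0.001, -0.001, 0.025], 0], [0.3, [0, 0, 0.025], 0], [0.3, [0, 0, 0.02], 0], [0.3, [0, 0, 0.015], 0], [0.3, [0, 0, 0.01], 0], [0.3, [0, 0, 0], 0]])

```text
clock: 7.05
tcp_pos: [0.5582, -0.3049, 0.1518]
eef_rot: [3.141, -0.001, -3.089]
contact_force: [-0.2, 0.5, -1.5]
grip_width: 0.717
```

step_arm(moves=[[0.3, [0, 0, 0.005], 0], [0.3, [0, 0, 0.005], 0], [0.3, [0, 0, 0], 0]])

```text
clock: 7.42
tcp_pos: [0.5598, -0.3052, 0.1428]
eef_rot: [-3.14, 0.004, -3.089]
contact_force: [1.6, -0.5, -2.9]
grip_width: 0.718
```

step_arm(moves=[[0.3, [0, 0, 0.005], 0], [0.3, [0, 0, 0], 0]])

```text
clock: 7.68
tcp_pos: [0.561, -0.3055, 0.1381]
eef_rot: [-3.139, 0.007, -3.089]
contact_force: [6.0, -0.6, -2.1]
grip_width: 0.715
```

step_arm(moves=[[0.3, [0, 0, 0.004], 0], [0.3, [0, 0, 0.004], 0], [0.3, [0, 0, 0], 0]])

```text
clock: 8.05
tcp_pos: [0.5623, -0.3059, 0.1312]
eef_rot: [-3.138, 0.01, -3.089]
contact_force: [7.9, -1.6, 1.7]
grip_width: 0.713
```

step_arm(moves=[[0.3, [0, 0, 0.004], 0], [0.3, [0, 0, 0.004], 0], [0.3, [0, 0, 0], 0]])

```text
clock: 8.43
tcp_pos: [0.5626, -0.306, 0.1234]
eef_rot: [-3.137, 0.011, -3.089]
contact_force: [8.2, -1.0, 0.8]
grip_width: 0.718
```

```bash
cat > look.py <<'E'
import sys
from h import *
k=sys.argv[1]; st=get_state(); a={}
for n in('wrist','side'):
    im,d=optics.get_image(n); np.save(f'pics/{n}{k}.npy',d)
    a[n]=im[:,:,::-1].copy()
cv2.imwrite(f'pics/lk{k}.png',np.hstack([cv2.resize(a['wrist'],None,fx=.7,fy=.7,interpolation=3)[:280,80:430],cv2.resize(a['side'][85:225,270:430],(320,280),interpolation=2)]))
E
python3 look.py 3
```

```text
(no output)
```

View pics/lk3.png

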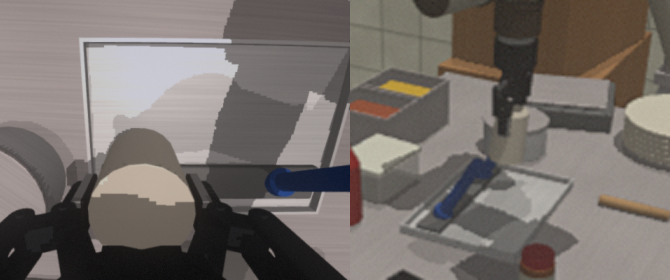

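Force stays flat at about 8 N, so the cup is pivoting in the jaws as intended. In the wrist view the closed end now leans towards the robot. Continuing.

step_arm(moves=[[0.3, [0.001, 0, 0.004], 0], [0.3, [0.001, 0, 0.004], 0], [0.3, [0, 0, 0], 0]])

```text
clock: 8.9
tcp_pos: [0.5602, -0.3061, 0.1154]
eef_rot: [-3.138, 0.01, -3.089]
contact_force: [5.9, -1.7, 2.8]
grip_width: 0.717
```

step_arm(moves=[[0.3, [0.001, 0, 0.003], 0], [0.3, [0, 0, 0.003], 0], [0.3, [0, 0, 0], 0]])

```text
clock: 9.28
tcp_pos: [0.5592, -0.3062, 0.1097]
eef_rot: [-3.138, 0.009, -3.088]
contact_force: [6.2, -1.1, 3.4]
grip_width: 0.718
```

step_arm(moves=[[0.3, [0.001, 0, 0.002], 0], [0.3, [0, 0, 0.002], 0], [0.3, [0, 0, 0], 0]])

```text
clock: 9.65
tcp_pos: [0.5593, -0.3063, 0.1094]
eef_rot: [-3.136, 0.012, -3.087]
contact_force: [3.2, 4.5, 16.3]
grip_width: 0.716
```

The TCP stopped at 0.109 with Fz jumping to 16 N, which looks like the tip meeting the floor of the cup. Checking the seat and tilt.

```bash
python3 look.py 4
python3 - <<'E'
from h import *
st=get_state(); d=np.load('pics/wrist4.npy'); P=cloud('wrist',d,st)
m=(np.hypot(P[...,0]-.55,P[...,1]+.305)<.05)&(P[...,2]>.13)&(P[...,2]<.2)
m[:, :200]=0; m[:,440:]=0
q=P[m]; print(len(q)); 
# plane ransac for closed end
rng=np.random.default_rng(0);best=None
for _ in range(500):
    a=q[rng.choice(len(q),3,False)];n=np.cross(a[1]-a[0],a[2]-a[0]);
    if np.linalg.norm(n)<1e-9: continue
    n/=np.linalg.norm(n); n*=np.sign(n[2]); 
    if n[2]<.7: continue
    k=abs((q-a[0])@n)<.0015
    if best is None or k.sum()>best.sum(): best=k;bn=n
s=q[best];c=s.mean(0);n=np.linalg.svd(s-c,full_matrices=False)[2][2];n*=np.sign(n[2])
print(best.sum(),'center',c.round(4),'n',n.round(3),'floor',(c-.005*n).round(4),'tiltdeg',np.degrees(np.arctan2(-n[0],n[2])))
E
```

```text
34482
16590 center [ 0.5512 -0.3072  0.1432] n [-0.22  -0.004  0.975] floor [ 0.5523 -0.3072  0.1383] tiltdeg 12.731860157973157
```

View pics/lk4.png

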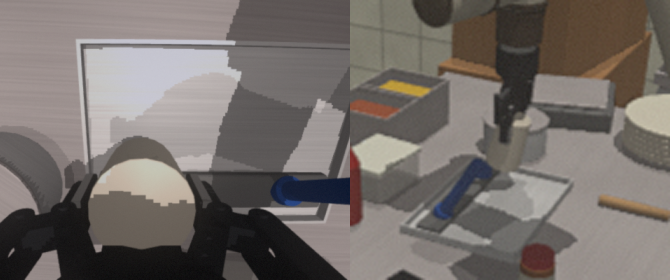

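The floor centre is at (0.552, -0.307, 0.138), about 7 mm from the tip, and the tilt is 0.22 rad, the predicted resting lean. Releasing.

step_arm(moves=[[0.3, [0, 0, -0.003], 0], [0.8, [0, 0, 0], 0], [0.9, [0, 0, 0], 0], [1, [0, 0, 0], 0], [1, [0, 0, 0], 0], [1, [0, 0, 0], 0]])

```text
clock: 10.5
tcp_pos: [0.5541, -0.3052, 0.106]
eef_rot: [3.141, -0.001, -3.09]
contact_force: [0.9, 0.4, 0.7]
grip_width: 1.006
```

```bash
python3 look.py 5;python3 go.py .5593 -.306 .11
```

```text
t 10.6 tcp [ 0.5543 -0.3052  0.1062] rot [ 3.141 -0.    -3.09 ] q [-0.25  0.51 -0.14  0.   -0.92 -1.27] F [ 0.1 -1.   0.8] g 0.998
tool shift [-0.005  -0.0011 -0.0038] roll deg 0.03
```

View pics/lk5.png

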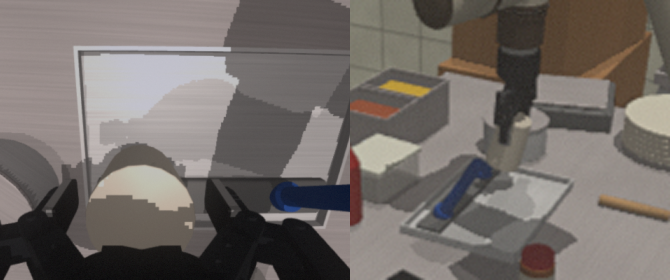

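The white cup hangs free between the open fingers. Retreating upward and going over to the blue cup.

step_arm(moves=[[1, [0, 0, -0.015], 0], [1, [0, 0, -0.03], 0], [1, [0, 0, -0.05], 0], [1, [0, 0, -0.05], 0], [1, [-0.003, 0.025, 0], 0], [1, [-0.003, 0.0575, 0], 0], [1, [-0.003, 0.0575, 0], 0], [1, [-0.003, 0.0575, 0], 0], [1, [-0.003, 0.0575, 0], 0], [1, [-0.003, 0.0575, 0], 0]])

```text
clock: 11.85
tcp_pos: [0.556, 0.0096, 0.2529]
eef_rot: [3.141, 0.002, -3.089]
contact_force: [0.8, 0.1, 0.0]
grip_width: 0.996
```

step_arm(moves=[[1, [-0.003, 0.0575, 0], 0], [1, [-0.003, 0.0575, 0], 0], [1, [-0.003, 0.0575, 0], 0], [1, [-0.001, 0.0575, 0], 0], [1, [0, 0.0325, 0], 0], [1, [0, 0, 0], 0], [1, [0, 0, 0], 0]])

```text
clock: 12.72
tcp_pos: [0.5524, 0.2701, 0.2521]
eef_rot: [3.141, 0.001, -3.09]
contact_force: [0.6, 0.7, 0.1]
grip_width: 0.999
```

```bash
python3 - <<'E'
from h import *
st=get_state(); im,d=optics.get_image('wrist')
P=cloud('wrist',d,st)
m=(abs(P[...,2]-.101)<.012)&(np.hypot(P[...,0]-.553,P[...,1]-.271)<.05)
q=P[m]; print(q.mean(0),cv2.minEnclosingCircle(q[:,:2].astype(np.float32)),m.sum())
cv2.imwrite('pics/w6.png',im[:,:,::-1])
im,d=optics.get_image('side');cv2.imwrite('pics/s6.png',im[:,:,::-1])
E
python3 go.py .553 .271 .065
```

```text
[0.55272341 0.27137792 0.10010094] ((0.554365873336792, 0.2713654339313507), 0.029348766431212425) 2902
t 12.82 tcp [0.5525 0.2694 0.252 ] rot [ 3.141  0.    -3.091] q [ 0.72  0.36  0.    0.   -1.21 -2.24] F [-0.2 -0.6 -0.5] g 1.001
tool shift [-0.0005  0.0015  0.187 ] roll deg -0.04
```

View pics/w6.png

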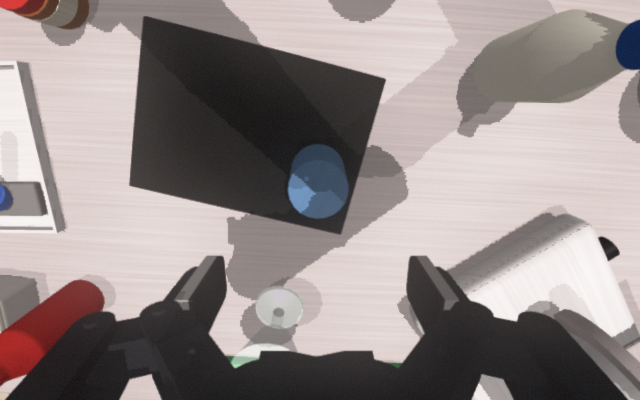

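View pics/s6.png

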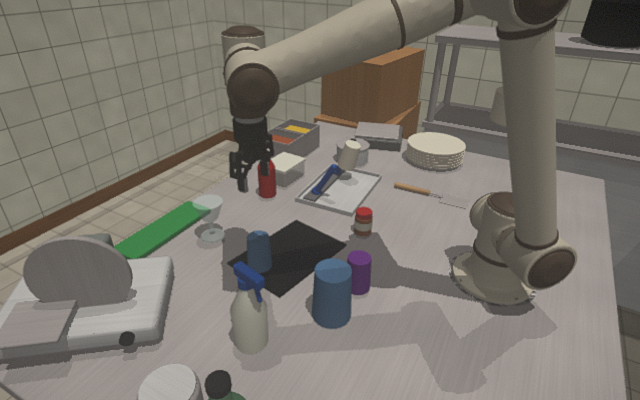

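The white cup hangs on the right peg, at (349,155) in the side view. The wrist camera shows the small blue cup on the mat at (318,187), centred under the tool at world (0.554, 0.271). Descending to grip.

step_arm(moves=[[1, [-0.001, 0.002, 0.05], 0], [1, [0, 0, 0.05], 0], [1, [0, 0, 0.05], 0], [1, [0, 0, 0.038], 0], [1, [0, 0, 0], 0], [0.3, [0, 0, 0], 0], [0.3, [0, 0, 0], 0], [0.3, [0, 0, 0], 0], [0.3, [0, 0, 0], 0], [0.3, [0, 0, 0], 0]])

```text
clock: 14.08
tcp_pos: [0.5552, 0.2734, 0.0665]
eef_rot: [3.139, 0.005, -3.089]
contact_force: [1.5, -0.5, 6.4]
grip_width: 0.708
```

step_arm(moves=[[0.3, [0, 0, 0], 0], [0.3, [0, 0, 0], 0], [0.3, [0, 0, 0], 0]])

```text
clock: 14.45
tcp_pos: [0.5552, 0.2735, 0.0665]
eef_rot: [3.139, 0.005, -3.089]
contact_force: [-0.4, -0.4, 6.9]
grip_width: 0.709
```

step_arm(moves=[[0.3, [0, 0, -0.025], 0], [0.3, [0, 0, -0.05], 0], [0.3, [0, 0, -0.05], 0], [0.3, [0, 0, -0.05], 0], [0.3, [0, 0, -0.01], 0], [0.3, [0.003, -0.025, 0], 0], [0.3, [0.003, -0.051, 0], 0], [0.3, [0.003, -0.051, 0], 0], [0.3, [0.003, -0.051, 0], 0], [0.3, [0.003, -0.051, 0], 0]])

```text
clock: 15.7
tcp_pos: [0.5483, 0.0404, 0.2463]
eef_rot: [-3.141, -0.004, -3.09]
contact_force: [1.4, -0.2, -1.6]
grip_width: 0.707
```

step_arm(moves=[[0.3, [0.003, -0.051, 0], 0], [0.3, [0.003, -0.051, 0], 0], [0.3, [0.003, -0.051, 0], 0], [0.3, [0.003, -0.024, 0], 0], [0.3, [0, 0, 0], 0], [0.3, [0, 0, 0], 0], [0.3, [0, 0, 0], 0]])

```text
clock: 16.58
tcp_pos: [0.5472, -0.1336, 0.2479]
eef_rot: [3.141, -0.001, -3.088]
contact_force: [-0.6, 0.3, -1.8]
grip_width: 0.709
```

```bash
python3 go.py .5495 -.135 .155; python3 look.py 7
```

```text
t 16.57 tcp [ 0.5472 -0.1336  0.2479] rot [ 3.141e+00 -1.000e-03 -3.088e+00] q [ 0.05  0.27 -0.13 -0.   -1.17 -1.57] F [-0.6  0.3 -1.8] g 0.709
tool shift [-0.0023 -0.0016  0.0929] roll deg 0.1
```

View pics/lk7.png

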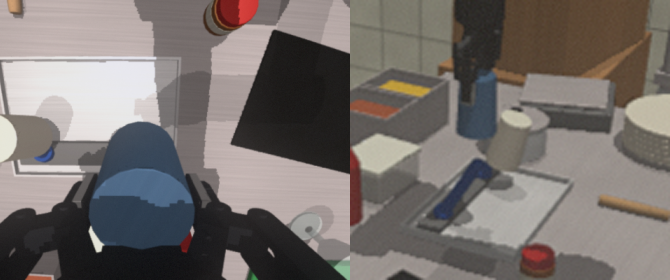

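The blue cup is held upright above the left peg, and the white cup hangs undisturbed. Lowering the same way.

step_arm(moves=[[0.3, [-0.002, -0.002, 0.025], 0], [0.3, [0, 0, 0.025], 0], [0.3, [0, 0, 0.02], 0], [0.3, [0, 0, 0.015], 0], [0.3, [0, 0, 0.01], 0], [0.3, [0, 0, 0], 0]])

```text
clock: 17.42
tcp_pos: [0.5494, -0.1361, 0.1528]
eef_rot: [-3.142, -0.001, -3.089]
contact_force: [0.2, -0.1, -0.5]
grip_width: 0.71
```

step_arm(moves=[[0.3, [0, 0, 0.005], 0], [0.3, [0, 0, 0.005], 0], [0.3, [0, 0, 0.005], 0], [0.3, [0, 0, 0], 0]])

```text
clock: 17.92
tcp_pos: [0.5527, -0.1361, 0.1392]
eef_rot: [-3.141, 0.008, -3.089]
contact_force: [6.0, 1.0, -1.9]
grip_width: 0.709
```

step_arm(moves=[[0.3, [0, 0, 0.004], 0], [0.3, [0, 0, 0.004], 0], [0.3, [0, 0, 0], 0]])

```text
clock: 18.3
tcp_pos: [0.5534, -0.136, 0.1315]
eef_rot: [-3.141, 0.01, -3.089]
contact_force: [8.0, 0.2, -0.7]
grip_width: 0.71
```

step_arm(moves=[[0.3, [0, 0, 0.004], 0], [0.3, [0, 0, 0.004], 0], [0.3, [0, 0, 0], 0]])

```text
clock: 18.68
tcp_pos: [0.5523, -0.136, 0.1229]
eef_rot: [-3.141, 0.007, -3.089]
contact_force: [7.2, 0.7, -0.1]
grip_width: 0.703
```

step_arm(moves=[[0.3, [0.001, 0, 0.004], 0], [0.3, [0.001, 0, 0.004], 0], [0.3, [0, 0, 0], 0]])

```text
clock: 19.05
tcp_pos: [0.5481, -0.1365, 0.114]
eef_rot: [-3.141, 0.001, -3.09]
contact_force: [5.8, -0.7, 0.9]
grip_width: 0.692
```

Grip width is falling (0.71 to 0.69), so I'm checking for slip.

```bash
python3 look.py 8
cat > fit.py <<'E'
import sys
from h import *
st=get_state(); d=np.load(f'pics/wrist{sys.argv[1]}.npy'); P=cloud('wrist',d,st)
x,y=float(sys.argv[2]),float(sys.argv[3])
m=(np.hypot(P[...,0]-x,P[...,1]-y)<.05)&(P[...,2]>.11)&(P[...,2]<.2)
m[:, :200]=0; m[:,440:]=0
q=P[m]; rng=np.random.default_rng(0);best=None
for _ in range(500):
    a=q[rng.choice(len(q),3,False)];n=np.cross(a[1]-a[0],a[2]-a[0]);
    if np.linalg.norm(n)<1e-9: continue
    n/=np.linalg.norm(n); n*=np.sign(n[2]); 
    if n[2]<.7: continue
    k=abs((q-a[0])@n)<.0015
    if best is None or k.sum()>best.sum(): best=k
s=q[best];c=s.mean(0);n=np.linalg.svd(s-c,full_matrices=False)[2][2];n*=np.sign(n[2])
print(best.sum(),'center',c.round(4),'n',n.round(3),'floor',(c-.005*n).round(4),'tiltdeg',np.degrees(np.arctan2(-n[0],n[2])),'tcp',st['tcp_pos'].round(4))
E
python3 fit.py 8 .545 -.135
```

```text
16654 center [ 0.5404 -0.1377  0.1461] n [-0.236 -0.023  0.971] floor [ 0.5416 -0.1376  0.1413] tiltdeg 13.655601915748894 tcp [ 0.5481 -0.1365  0.114 ]
```

View pics/lk8.png

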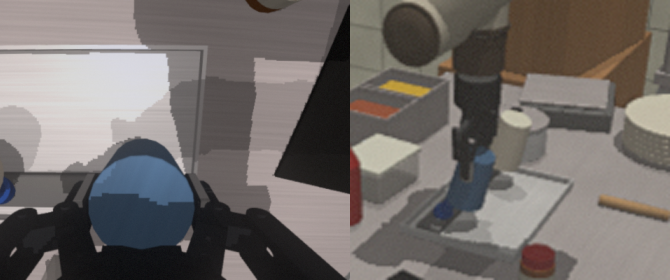

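The cup is tilted 13.7° with its floor about 3 mm above the tip, so it only pivoted. Finishing the last few mm.

step_arm(moves=[[0.3, [0, 0, 0.003], 0], [0.3, [0, 0, 0.002], 0], [0.3, [0, 0, 0], 0]])

```text
clock: 19.52
tcp_pos: [0.5479, -0.1366, 0.1106]
eef_rot: [-3.141, 0.001, -3.089]
contact_force: [2.1, -0.3, 9.5]
grip_width: 0.698
```

step_arm(moves=[[0.3, [0, 0, 0.002], 0], [0.3, [0, 0, 0.001], 0], [0.3, [0, 0, 0], 0]])

```text
clock: 19.9
tcp_pos: [0.5481, -0.1367, 0.1103]
eef_rot: [-3.14, 0.002, -3.088]
contact_force: [-3.6, 1.7, 22.7]
grip_width: 0.696
```

```bash
python3 look.py 9;python3 fit.py 9 .545 -.135
```

```text
16824 center [ 0.5399 -0.1379  0.1423] n [-0.259 -0.021  0.966] floor [ 0.5412 -0.1378  0.1375] tiltdeg 15.031584020246347 tcp [ 0.548  -0.1367  0.1103]
```

Seated: Fz rose to 23 N with no further travel, and the floor is at z 0.1375, about 5 mm from the tip. Releasing.

step_arm(moves=[[0.3, [0, 0, -0.004], 0], [0.8, [0, 0, 0], 0], [0.9, [0, 0, 0], 0], [1, [0, 0, 0], 0], [1, [0, 0, 0], 0], [1, [0, 0, 0], 0]])

```text
clock: 20.75
tcp_pos: [0.5473, -0.1363, 0.11]
eef_rot: [3.141, -0.001, -3.09]
contact_force: [-0.1, 0.1, 0.1]
grip_width: 1.002
```

```bash
python3 look.py 10;python3 fit.py 10 .545 -.135
```

```text
17071 center [ 0.5386 -0.1378  0.1425] n [-0.28  -0.016  0.96 ] floor [ 0.54   -0.1377  0.1377] tiltdeg 16.279452231056034 tcp [ 0.5475 -0.1363  0.1102]
```

View pics/lk10.png

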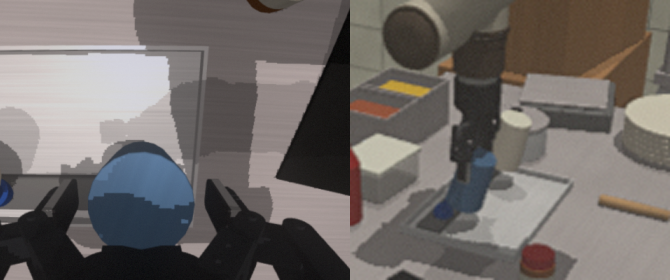

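The blue cup hangs free in the open jaws. Retreating straight up, then away towards the mat side.

step_arm(moves=[[1, [0, 0, -0.015], 0], [1, [0, 0, -0.03], 0], [1, [0, 0, -0.05], 0], [1, [0, 0, -0.05], 0], [1, [0, 0, -0.03], 0], [1, [0.01, 0.04, 0], 0], [1, [0.01, 0.055, 0], 0], [1, [0.01, 0.055, 0], 0], [1, [0.01, 0.055, 0], 0], [1, [0.01, 0.04, 0], 0]])

```text
clock: 22.1
tcp_pos: [0.4842, 0.1076, 0.2868]
eef_rot: [3.141, 0.002, -3.088]
contact_force: [1.2, 0.0, -0.2]
grip_width: 1.003
```

step_arm(moves=[[1, [0, 0, 0], 0], [1, [0, 0, 0], 0], [1, [0, 0, 0], 0], [1, [0, 0, 0], 0]])

```text
clock: 22.6
tcp_pos: [0.4851, 0.1048, 0.2854]
eef_rot: [-3.142, -0.0, -3.091]
contact_force: [0.4, 0.0, -0.3]
grip_width: 0.999
```

Run:
```python
from h import *
a=[]
for n in('side','top'):
    im,d=optics.get_image(n); P=cloud(n,d); o=im[:,:,::-1].copy(); cv2.imwrite(f'pics/end_{n}.png',o)
    for nm,x,y in(('white',.549,-.305),('blue',.54,-.136)):
        m=(np.hypot(P[...,0]-x,P[...,1]-y)<.045)&(P[...,2]>.13)&(P[...,2]<.165)
        q=P[m]; print(n,nm,m.sum(),q.mean(0).round(4) if len(q) else '', 'maxz',q[:,2].max().round(4) if len(q) else '')
s=cv2.imread('pics/end_side.png');t=cv2.imread('pics/end_top.png')
cv2.imwrite('pics/end.png',np.hstack([cv2.resize(s,(480,300)),cv2.resize(t[120:270,320:470],(300,300))]))
```

```text
side white 148 [ 0.5517 -0.2975  0.1419] maxz 0.1529
side blue 183 [ 0.5399 -0.1293  0.1416] maxz 0.1519
top white 251 [ 0.5505 -0.3017  0.144 ] maxz 0.1559
top blue 244 [ 0.5391 -0.1371  0.1434] maxz 0.1581
```

View pics/end.png

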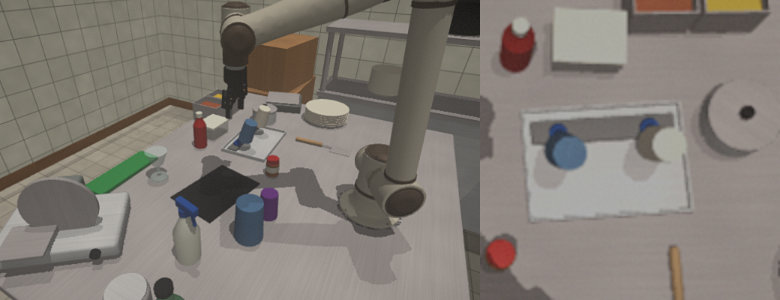

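Both cups hang on their pegs: blue at about (568,152) and white at (668,145) in the right panel. The bystanders are all standing in place and the arm is clear, so I'm handing in.

```bash
python3 -c "
from rig import arm
print(arm.sign_off())"
```

```text
the job is handed in; nothing more can be done
None
```

Both cups are hanging on the rack, the white one on the right peg and the blue one on the left. I handed in at about 22.7 s of the 61 s allowed. The tool can't tilt, so I lowered each cup upright over its tip. Contact with the leaning peg then pivoted the cup in the jaws until the tip met the inside of its closed end.

- **Seating:** pressing down gave 16 N for white and 23 N for blue with no further travel.
    - White, measured just before release: floor centre about 7 mm from the estimated peg tip, leaning 0.22 rad from vertical, which is about 0.3 rad from the peg.
    - Blue, measured after release: about 4 mm from the tip, leaning 0.28 rad from vertical, which is about 0.24 rad from the peg.
- **Final look:** in the side and top views both closed ends were still at about 142–144 mm. The arm was clear with no contact force, and the bystanders looked in place. I judged rest and the bystanders from the pictures only.
- **Disagreements:** the top and side cameras differed by 4–8 mm in y on the cups and pegs. I used peg tips shifted about 5 mm from the tray fit, within the clearance. The grip width fell slightly (0.71 to 0.69) while the blue cup went on; a check showed it had only pivoted.

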